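# Put the two rolling pins into their proper spring clips

### The arm

A 7-joint arm with a two-finger parallel gripper is mounted at the origin on a cart in front of the work surface, level with it; the furniture and walls round the work are solid. World frame = base frame: x ahead of the robot, y to its left, z up, the work surface at z = 0. Lengths are in m, angles in rad, forces in N, time in s.
With the tool pointing down it reaches from about 0.35 to 0.9 m from the base axis. Payload 7.2 kg.
Tool frame: the origin (TCP) lies midway between the tips of the shut fingers; the grasp point (between the pads) lies 19 mm behind it (env.tcp_to_grasp is the distance from the TCP to the grasp point, in m); z points along the fingers, y is the line along which they close (so a half turn about z gives the same grasp; the last joint's range is limited). The gripper opens to 85 mm and grips with 20 to 120 N. Pads are 22 mm wide; open, the fingers measure 114 mm over their backs; the gripper's body (76 mm by 85 mm) begins 54 mm behind the grasp point. The pads swing forward as they close: fully open they stand 13 mm farther back than shut.
Start: joints at [1.133, 0.411, -0.013, 1.596, 0.006, 1.134, -0.082], TCP at [0.226, -0.583, 0.231] pointing down, gripper open.
Joint ranges: [-2.95, 2.95], [-0.29, 1.99], [-1.47, 1.44], [0.14, 2.54], [-1.03, 4.17], [0.13, 1.85], [-2.86, 2.86]. Speed limits (rad/s): [2.39, 2.39, 3.01, 3.01, 3.14, 3.14, 3.14].

### API

Orientations are given as [roll, pitch, yaw] about the fixed x, y, z axes, in that order (R = Rz(yaw) Ry(pitch) Rx(roll)).
In Python, from cell import env gives the robot as it stands.
- The arm moves only by the tool play_rows, never from a script. Its argument "steps" is a list of rows, each a list of 3 entries, a list of its own where there are three numbers: the gripper's target within -1 to 1 (fully open at 1, half-way at 0, shut at -1), then the shift along the world's x, y, z in mm, then the turn, a rotation vector about the world's x, y, z in rad. In form: [[fingers, [dx, dy, dz], [wx, wy, wz]], ...]. A call has 1 to 20 rows; each row shifts and turns the commanded pose from where the row before left it; what a row does not reach is not made up. A row lasts 1/12 s, in which the tool goes at most 41.7 mm and 7.16 degrees, less where a joint would pass 70% of its speed; a pose out of reach is approached as far as the arm can. A call with a gripper value outside its range is refused whole. The fingers move at their own pace and stop on an object; "newtons" is the grip in N (left out, the last holds). Time passes only in rows, so rows that do not move let the fingers close. It gives the time, the measured TCP pose, the force, the opening and the grip force at its end, in the units of the state.
- env.sense(): the state, without advancing time (a new reading comes with each control period).
- env.capture(name): name is "side" or "top"; returns a dict with "color" (480x640x3 uint8, blue, green, red), "K" (3x3 intrinsics, pixels), "eye" and "rotation" of the camera in the world. Camera axes: x right, y down, z forward; pixel columns grow to the right and rows downward; lengths in m; the calibration is good to about 2 mm. A picture is of the moment at which its call begins. There is no depth.
- env.sign_off(): hands the job in; it is judged then, once.
Trained networks look in the newest picture that a camera, given by its name, has taken for a name from the list of things; names that differ only in an ending like _2 or _b are one class to them, and where a whole thing is asked for, a point or a joint stands for the part that bears it (a point fixed in the world has none). Each returns a list of dicts, best first, with "p" (0 to 1); they miss things now and then, are a little off and sometimes report something else, mostly with a low value. They report only what shows in the picture. A call takes as long as a camera call. They do not tell look-alikes from the thing itself.
- env.boxes_of(thing, camera): "at" ([row, column] in pixels, amid what is visible of it).
- env.silhouettes(thing, camera): "mask" (480x640 bool, what is visible of it) and "at" ([row, column] in pixels, amid what is visible of it).
- env.pinpoint(thing, camera): "at" ([row, column] in pixels: a listed point, or the origin of a listed thing).
The state is a dict: "clock": time; "joint_positions": joint angles; "qvel": joint speeds; "joint_efforts": joint torques, N m; "tcp_pos": TCP position; "eef_rot": TCP orientation; "ft_force": force on the tool from outside, world axes, zero at the start; "moment": the same for the moment, N m; "gripper_width": opening from 0.0 (shut) to 1.0 (fully open); "gripper_force": force on a finger pad.
Only numpy, scipy, OpenCV 4.12 (cv2) and the standard library are available. Lean on these libraries where they do the work, as an engineer would, in place of code of your own. Each camera call takes 0.05 s, during which the arm holds its last target. There are 200 camera calls.

### The job

The thin rolling pin has been put into the wide clip, where it rattles. First pull it out and press it down past the sprung jaw into the narrow clip, then lift the thick rolling pin off its rest and press it into the wide clip. Each pin must end centred in its clip, fully home in both forks with the jaw snapped shut over it; do not knock over or shift the tin, the salt shaker or the spice jar.

Things in the scene. Friction and masses are not known exactly. Their poses are not given: they have to be found in the camera images.
- thin_pin_center (a point): centre of the thin rolling pin: plain wooden rod, 18 mm in diameter, 220 mm long, 50 to 100 g; x along the rod. It starts lying level in the wide clip, the wrong one, on the floor of its forks, axis 54 mm above the worktop, under the jaw's noses, which give way easily when it is pulled straight up
- thick_pin_center (a point): centre of the thick rolling pin: plain wooden rod, 26 mm in diameter, 240 mm long, 80 to 170 g; x along the rod. It starts lying level in two V notches, 55 mm either side of the middle of a low grey rest (150 x 50 mm, strip 6 mm thick), axis 32 mm above the worktop, and simply lifts out
- wide_clip_seat (a point): seat of the wide clip: midway between its two forks, on the axis of a pin seated there, 58 mm above the worktop. x runs along a seated pin, z up, y towards the sprung jaw. Forks 16 mm wide stand at x = -55 and +55 mm; gap 28 mm, for a pin of diameter 26 mm; gap floor 13 mm below this point. Between the forks 94 mm is free for fingers, down to 28 mm above the worktop
- narrow_clip_seat (a point): seat of the narrow clip: midway between its two forks, on the axis of a pin seated there, 58 mm above the worktop. x runs along a seated pin, z up, y towards the sprung jaw. Forks 16 mm wide stand at x = -55 and +55 mm; gap 20 mm, for a pin of diameter 18 mm; gap floor 9 mm below this point. Between the forks 94 mm is free for fingers, down to 28 mm above the worktop
- wide_clip: the wide clip, screwed down; origin under the middle of its grey base plate, 170 mm along x, 70 along y, 8 thick; x along a seated pin, z up. The -y tines end in outward-flared lips, up to 84 mm above the worktop; over the +y tines stand the jaw's arms
- narrow_clip: the narrow clip, screwed down; origin under the middle of its grey base plate, 170 mm along x, 62 along y, 8 thick; x along a seated pin, z up. The -y tines end in outward-flared lips, up to 80 mm above the worktop; over the +y tines stand the jaw's arms
- wide_clip_jaw (a joint): wide clip's steel jaw, both arms together: 0 = shut, as sprung; grows as pushed outward (+y). Its hinge lies along x at y = +21 mm, 24 mm above the worktop; at each fork a white rounded nose 8 mm thick, 72 mm up, leans over the gap to 8 mm from its middle; arm tops 77 mm up. A 26 mm pin forced past opens it about 0.1 rad and takes about 10 N; it then springs back to 0
- narrow_clip_jaw (a joint): narrow clip's steel jaw, both arms together: 0 = shut, as sprung; grows as pushed outward (+y). Its hinge lies along x at y = +17 mm, 24 mm above the worktop; at each fork a white rounded nose 8 mm thick, 70 mm up, leans over the gap to 4.5 mm from its middle; arm tops 75 mm up. A 18 mm pin forced past opens it about 0.1 rad and takes about 10 N; it then springs back to 0
- tomato_tin: tomato tin, upright, 57 mm across, 72 mm high; origin at the centre of its underside, z up. A bystander
- salt_shaker: salt shaker, upright, 44 mm across, 90 mm high; origin at the centre of its underside, z up. A bystander
- spice_jar: glass spice jar with a black cap, upright, 44 mm across, 96 mm high; origin at the centre of its underside, z up. A bystander
Mind the look-alikes: they are no part of the job. Leave any pink look-alike of the part that bears thin_pin_center alone.

How it is judged:
On the way, in this order (a step that is already met when the one before it is completed fails the run):
1. the thin pin is fully home in the narrow clip with the jaw shut over it (angle between the x axis of thin_pin_center and the x axis of narrow_clip_seat, either way round below 0.07 rad and value of joint narrow_clip_jaw below 0.05 rad and x of thin_pin_center in the frame of narrow_clip_seat between -0.03 and 0.03 m and y of thin_pin_center in the frame of narrow_clip_seat between -0.004 and 0.004 m and z of thin_pin_center in the frame of narrow_clip_seat between -0.004 and 0.004 m), for 0.2 s.
2. the thick pin is fully home in the wide clip with the jaw shut over it (angle between the x axis of thick_pin_center and the x axis of wide_clip_seat, either way round below 0.07 rad and value of joint wide_clip_jaw below 0.05 rad and x of thick_pin_center in the frame of wide_clip_seat between -0.03 and 0.03 m and y of thick_pin_center in the frame of wide_clip_seat between -0.004 and 0.004 m and z of thick_pin_center in the frame of wide_clip_seat between -0.004 and 0.004 m), for 0.2 s.
At the end, for the whole second after the job is handed in: The thin pin sits in the narrow clip and the thick pin in the wide clip: each pin's centre within 30 mm of the seat point along the clip and 4 mm across it and in height, its axis within 0.07 rad of the clip's, and both jaws shut (below 0.05 rad) (all of step 1 and all of step 2); the robot touches nothing.
It fails at once if the tomato tin is shifted by more than 30 mm or tipped over (distance of tomato_tin from where it was at the start of the episode above 0.03 m or angle between tomato_tin's own z axis and vertical above 0.5 rad).
It fails at once if the salt shaker is shifted by more than 30 mm or tipped over (distance of salt_shaker from where it was at the start of the episode above 0.03 m or angle between salt_shaker's own z axis and vertical above 0.5 rad).
It fails at once if the spice jar is shifted by more than 30 mm or tipped over (distance of spice_jar from where it was at the start of the episode above 0.03 m or angle between spice_jar's own z axis and vertical above 0.5 rad).
It also fails if it takes over 67 s, if anything falls off the work surface, if the arm or the gripper's body presses on something with over 40 N, if the wrist force passes 120 N, or if a joint passes its speed limit or range.

## Working session

There is one attempt and no reset: what is moved stays moved. The work goes in short steps, Python scripts to look and compute and a tool call to move; the robot and the scene stay as the last step left them, time stands still between calls to the robot, and variables do not carry over. Pictures are saved under pics/ and viewed, at most 10 in all, crops included, and the job is handed in when it is done.

Besides the shell and the picture viewer there is one more tool, called after "Call:" by a JSON object that holds its "method" and its "body". play_rows: Moves the arm, as the interface text tells. Its arguments: {"type":"object","properties":{"steps":{"type":"array","items":{"type":"array"}},"newtons":{"type":"number"}},"required":["steps"]}

```bash
mkdir -p pics
cat > h.py <<'E'
import numpy as np, cv2
from cell import env
def ray(c,at):
    d=np.linalg.inv(c["K"])@np.array([at[1],at[0],1.]); return np.array(c["eye"]),np.array(c["rotation"])@d
def atz(c,at,z):
    e,d=ray(c,at); return e+d*(z-e[2])/d[2]
def proj(c,p):
    q=c["K"]@(np.array(c["rotation"]).T@(np.array(p)-c["eye"])); return q[:2]/q[2]
def tri(c1,a1,c2,a2):
    A=[];b=[]
    for c,a in((c1,a1),(c2,a2)):
        e,d=ray(c,a); d=d/np.linalg.norm(d); M=np.eye(3)-np.outer(d,d); A.append(M);b.append(M@e)
    return np.linalg.lstsq(np.vstack(A),np.hstack(b),rcond=None)[0]
E
python3 - <<'E'
from h import *
np.set_printoptions(precision=4,suppress=True)
for n in("top","side"):
    c=env.capture(n); cv2.imwrite(f"pics/{n}0.png",c["color"]); print(n,c["eye"])
    for t,z in(("thin_pin_center",.054),("thick_pin_center",.032),("wide_clip_seat",.058),("narrow_clip_seat",.058),("wide_clip",0),("narrow_clip",0),("tomato_tin",0),("salt_shaker",0),("spice_jar",0)):
        for d in env.pinpoint(t,n)[:3]: print(t,round(d["p"],2),np.round(d["at"],1),atz(c,d["at"],z))
print(env.sense())
E
```

```text
top [ 0.4394 -0.0554  1.2943]Traceback (most recent call last):
  File "<stdin>", line 6, in <module>
  File "h.py", line 6, in atz
    e,d=ray(c,at); return e+d*(z-e[2])/d[2]
                                       ~^^^
IndexError: invalid index to scalar variable.
```

View pics/top0.png

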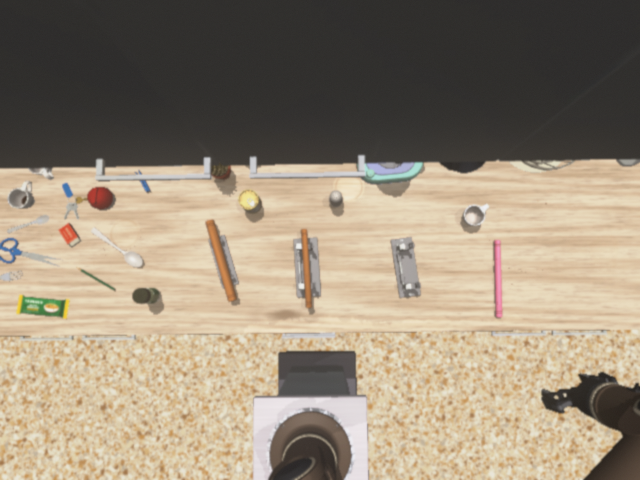

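The top view shows the thin pin in the wide clip (col 306, row 267), the thick pin on its rest (222, 262), and the empty narrow clip (406, 267). The pink look-alike is at (499, 279), the tin at (250, 201), the salt shaker at (336, 199) and the spice jar at (146, 296).

```bash
python3 - <<'E'
from h import *
c=env.capture("top"); print(c["rotation"],c["K"],c["eye"])
E
sed -i 's/np.array(c\["rotation"\])/rot(c)/g' h.py
cat >> h.py <<'E'
def rot(c):
    from scipy.spatial.transform import Rotation as R
    r=np.array(c["rotation"],float)
    if r.shape==(3,3): return r
    return R.from_euler("xyz",r).as_matrix() if r.size==3 else R.from_quat(r).as_matrix()
E
python3 - <<'E'
from h import *
np.set_printoptions(precision=4,suppress=True)
for n in("top","side"):
    c=env.capture(n); cv2.imwrite(f"pics/{n}1.png",c["color"]); print(n,c["eye"],c["rotation"])
    for t,z in(("thin_pin_center",.054),("thick_pin_center",.032),("wide_clip_seat",.058),("narrow_clip_seat",.058),("wide_clip",0),("narrow_clip",0),("tomato_tin",0),("salt_shaker",0),("spice_jar",0)):
        for d in env.pinpoint(t,n)[:3]: print(t,round(d["p"],2),np.round(d["at"],1),atz(c,np.ravel(d["at"]),z))
print(env.sense())
E
```

```text
[-3.02732246  0.01426495 -1.58256032] [[446.88284698   0.         321.65076765]
 [  0.         446.88284698 241.16793493]
 [  0.           0.           1.        ]] [ 0.43940824 -0.05542733  1.29429598]
top [ 0.4394 -0.0554  1.2943] [-3.0273  0.0143 -1.5826]
thin_pin_center 0.94 [277.5 495.7] [ 0.4749 -0.5174  0.054 ]
thin_pin_center 0.71 [266.1 403.5] [ 0.5094 -0.2652  0.054 ]
thin_pin_center 0.61 [268.3 307.3] [0.5067 0.0013 0.054 ]
thick_pin_center 0.79 [261.7 220.9] [0.5297 0.2475 0.032 ]
wide_clip_seat 0.5 [263.4 308. ] [ 0.52   -0.0009  0.058 ]
wide_clip 0.81 [267.  307.1] [0.5134 0.0043 0.    ]
narrow_clip 0.61 [268.3 402.4] [ 0.5062 -0.271   0.    ]
tomato_tin 0.97 [204.7 252.3] [0.6992 0.1646 0.    ]
tomato_tin 0.27 [298.3 152.5] [0.4286 0.4519 0.    ]
spice_jar 0.77 [296.  155.6] [0.4351 0.4431 0.    ]
side [ 0.4388 -0.9481  0.9451] [-2.3463  0.0137 -0.1683]
thin_pin_center 0.94 [431.4 306.2] [ 0.4674 -0.5586  0.054 ]
thin_pin_center 0.68 [222.7 289.3] [0.507  0.0157 0.054 ]
thick_pin_center 0.93 [175.4 288.2] [0.5319 0.2541 0.032 ]
thick_pin_center 0.73 [321.5 308.2] [ 0.5
[... 353 characters left out ...]
   ]
tomato_tin 0.61 [194.6 347.5] [0.7018 0.1671 0.    ]
salt_shaker 0.79 [247.1 369.1] [ 0.713  -0.0625  0.    ]
spice_jar 0.76 [150.2 254.2] [0.4379 0.4582 0.    ]
{'clock': 1.15, 'joint_positions': array([ 1.1328,  0.4111, -0.0127,  1.5962,  0.0056,  1.1343, -0.0822]), 'qvel': array([-0.0004, -0.0013, -0.0001,  0.0008,  0.0005,  0.0007, -0.    ]), 'joint_efforts': array([ -0.0002, -60.0422,   0.6804, -29.9737,   0.0139,   0.0021,
         0.    ]), 'tcp_pos': array([ 0.2259, -0.5828,  0.2313]), 'eef_rot': array([3.1415, 0.    , 0.3698]), 'ft_force': array([-0.4851, -0.1413,  0.6042]), 'moment': array([ 0.0087, -0.0049, -0.0084]), 'gripper_force': 0.0, 'gripper_width': 0.9994624216665787}
```

View pics/side1.png

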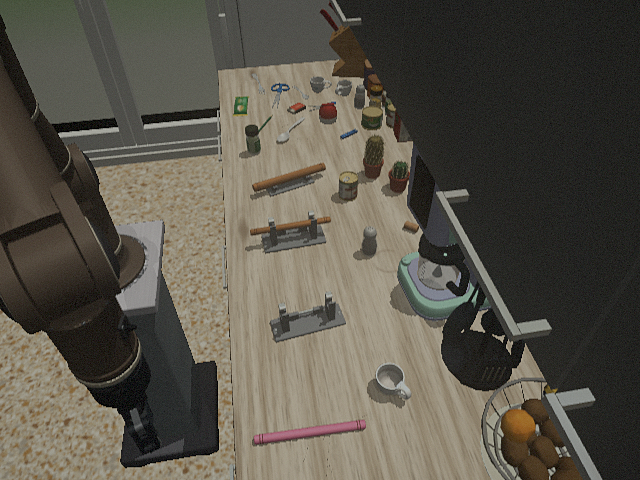

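Side view: thin pin in the wide clip (col 290, row 226), thick pin on the rest (289, 177), empty narrow clip (308, 318), pink pin (310, 432), tin (348, 185), salt shaker (369, 240), spice jar (253, 138).

Candidates for the thin pin:
- top: brown rod in the wide clip (306, 267), pink rod (499, 279), thick brown rod (222, 262)
- by the description I choose the brown one in the wide clip

Next is a close crop with the silhouette measurements.

Run:
```python
from h import *
np.set_printoptions(precision=4,suppress=True)
C={}
for n in("top","side"):
    c=env.capture(n); C[n]=c
    for t,z in(("thin_pin_center",.054),("thick_pin_center",.032),("wide_clip",.008),("narrow_clip",.008)):
        for d in env.silhouettes(t,n)[:3]:
            m=d["mask"]; ys,xs=np.nonzero(m)
            if m.sum()<20: continue
            (cx,cy),(w,h),a=cv2.minAreaRect(np.c_[xs,ys].astype(np.float32))
            b=cv2.boxPoints(((cx,cy),(w,h),a))
            if w>h: e=[(b[0]+b[1])/2,(b[2]+b[3])/2] if np.linalg.norm(b[0]-b[1])<np.linalg.norm(b[1]-b[2]) else [(b[1]+b[2])/2,(b[3]+b[0])/2]
            else: e=[(b[0]+b[1])/2,(b[2]+b[3])/2] if np.linalg.norm(b[0]-b[1])<np.linalg.norm(b[1]-b[2]) else [(b[1]+b[2])/2,(b[3]+b[0])/2]
            P=[atz(c,(q[1],q[0]),z)[:2] for q in e]
            dd=P[0]-P[1]
            print(n,t,round(d["p"],2),m.sum(),"px",np.round(e,1).tolist(),"mid",(P[0]+P[1])/2,"len",np.linalg.norm(dd),"yaw",np.arctan(dd[1]/dd[0]), "mean",atz(c,(ys.mean(),xs.mean()),z)[:2])
t=C["top"]["color"]; s=C["side"]["color"]
f=lambda i,r,c,h,w:cv2.resize(i[r:r+h,c:c+w],(400,300),interpolation=cv2.INTER_CUBIC)
a=np.vstack([np.hstack([f(t,230,265,75,100),f(t,230,360,75,100)]),np.hstack([f(s,195,240,75,100),f(s,282,258,75,100)])])
cv2.imwrite("pics/crop.png",a)
```

```text
top thin_pin_center 0.8 516 px [[496.79998779296875, 240.0], [498.70001220703125, 317.1000061035156]] mid [ 0.473  -0.5228] len 0.21147117868198823 yaw -0.0326937655589615 mean [ 0.4698 -0.522 ]
top thin_pin_center 0.69 1299 px [[401.0, 237.89999389648438], [410.20001220703125, 296.5]] mid [ 0.5069 -0.2708] len 0.1636721116336677 yaw 0.1219229927004278 mean [ 0.5061 -0.2697]
top thin_pin_center 0.6 553 px [[303.5, 227.89999389648438], [307.8999938964844, 307.1000061035156]] mid [0.5101 0.0057] len 0.22028486362976707 yaw 0.047829897120352294 mean [0.5144 0.0053]
top thick_pin_center 0.77 820 px [[208.1999969482422, 220.5], [232.60000610351562, 300.79998779296875]] mid [0.5338 0.2494] len 0.24043660297285174 yaw 0.30692514657037534 mean [0.5309 0.2478]
top wide_clip 0.75 945 px [[304.79998779296875, 239.3000030517578], [308.3999938964844, 296.5]] mid [0.511  0.0054] len 0.16524043754995893 yaw 0.05452806106067741 mean [0.5116 0.0051]
top narrow_clip 0.87 1327 px [[401.70001220703125, 237.8000030517578], [409.70001220703125, 297.5]] mid [ 0.5081 -0.2792] len 0.1723239491638157 yaw 0.09
[... 906 characters left out ...]
001220703125, 324.8999938964844]] mid [ 0.5071 -0.2816] len 0.17249235376539468 yaw 0.12077727488163537 mean [ 0.508  -0.2936]
side thick_pin_center 0.15 1350 px [[322.6000061035156, 226.1999969482422], [261.5, 236.89999389648438]] mid [0.5125 0.0029] len 0.1698515384761738 yaw 0.06767463224054546 mean [ 0.5113 -0.0175]
side wide_clip 0.93 1436 px [[323.20001220703125, 226.6999969482422], [261.0, 236.5]] mid [0.5145 0.0277] len 0.17667999419490613 yaw 0.04146669065392923 mean [0.5107 0.0072]
side narrow_clip 0.79 1967 px [[341.6000061035156, 307.1000061035156], [271.29998779296875, 327.3999938964844]] mid [ 0.5113 -0.2682] len 0.1747314433412048 yaw 0.16355494875292587 mean [ 0.5118 -0.2781]
```

View pics/crop.png

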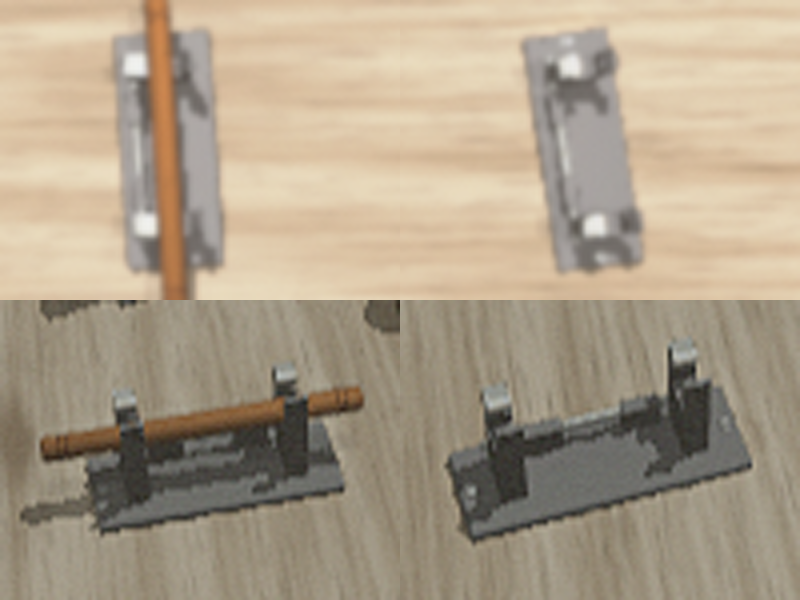

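The crop confirms the brown thin rod in the wide clip. Both clips show their white noses on the left, so the jaw (+y) faces world +y. First approach now.

Call:
{"method": "play_rows", "body": {"steps": [[1,[15,32,0],[0,0,-0.0175]],[1,[15,32,0],[0,0,-0.0175]],[1,[15,32,0],[0,0,-0.0175]],[1,[16,33,0],[0,0,-0.0175]],[1,[16,33,0],[0,0,-0.0175]],[1,[16,33,0],[0,0,-0.0175]],[1,[16,33,0],[0,0,-0.0175]],[1,[16,33,0],[0,0,-0.0175]],[1,[16,33,0],[0,0,-0.0175]],[1,[16,33,0],[0,0,-0.0175]],[1,[16,33,0],[0,0,-0.0175]],[1,[16,33,0],[0,0,-0.0175]],[1,[16,33,0],[0,0,-0.0175]],[1,[16,33,-6],[0,0,-0.0175]],[1,[16,33,-6],[0,0,-0.0175]],[1,[16,32,-6],[0,0,-0.0175]],[1,[16,32,-6],[0,0,-0.0175]],[1,[16,32,-6],[0,0,-0.0175]],[1,[0,0,0],[0,0,0]]], "newtons": 60}}

```text
clock: 3.23
tcp_pos: [0.5127, 0.0129, 0.2007]
eef_rot: [-3.138, -0.001, 0.062]
ft_force: [-0.7, 0.5, -0.2]
gripper_width: 1.003
gripper_force: 0.0
```

Run:
```python
from h import *
np.set_printoptions(precision=4,suppress=True)
c=env.capture("top"); print(env.sense()["tcp_pos"],env.sense()["eef_rot"])
# plate corners in 4x crops of earlier top image
for nm,off,q in(("wide",265,[(113,33),(210,30),(222,270),(127,272)]),("narrow",360,[(123,38),(208,30),(243,262),(160,270)])):
    P=np.array([atz(c,(230+(y+.5)/4-.5,off+(x+.5)/4-.5),.008)[:2] for x,y in q])
    l=P[0]-P[3]; r=P[1]-P[2]
    print("top",nm,P.mean(0),np.arctan2(l[1],l[0]),np.arctan2(r[1],r[0]),np.linalg.norm(l),np.linalg.norm(P[0]-P[1]))
c=env.capture("side")
# side: visible plate corners near-right, near-left, and noses
for nm,ro,co,q in(("wide",195,240,[(343,489),(100,530)]),("narrow",282,258,[(350+400,465),(474,540)])):
    P=[atz(c,(ro+(y-300+.5)/4-.5,co+((x-(400 if nm=="narrow" else 0))+.5)/4-.5),.006)[:2] for x,y in q]
    l=P[0]-P[1]; yaw=np.arctan2(l[1],l[0]); hw=.035 if nm=="wide" else .031
    print("side",nm,(P[0]+P[1])/2+hw*np.array([-np.sin(yaw),np.cos(yaw)]),yaw,np.linalg.norm(l))
```

```text
[0.5116 0.0093 0.2008] [-3.1397  0.0002  0.0609]
top wide [0.5124 0.0054] 0.053690482322913353 0.03897749879080254 0.17244739225886607 0.0704358204034029
top narrow [ 0.5097 -0.2786] 0.1278172277188235 0.11395400679334128 0.16811665258459577 0.061697843429890535
side wide [0.5129 0.0035] 0.05207418643838232 0.1677106699161177
side narrow [ 0.5103 -0.2796] 0.1364947813099469 0.16625196884193882
```

Call:
{"method": "play_rows", "body": {"steps": [[1,[-2,0,-20],[0,0,-0.008]],[1,[0,0,-22],[0,0,0]],[1,[0,0,-22],[0,0,0]],[1,[0,0,-22],[0,0,0]],[1,[0,0,-22],[0,0,0]],[1,[0,0,-20],[0,0,0]],[1,[0,0,-18],[0,0,0]],[1,[0,0,-12],[0,0,0]],[1,[0,0,-7],[0,0,0]],[1,[0,0,0],[0,0,0]],[-1,[0,0,0],[0,0,0]],[-1,[0,0,0],[0,0,0]],[-1,[0,0,0],[0,0,0]],[-1,[0,0,0],[0,0,0]],[-1,[0,0,0],[0,0,0]],[-1,[0,0,0],[0,0,0]],[-1,[0,0,0],[0,0,0]]], "newtons": 60}}

```text
clock: 4.75
tcp_pos: [0.5092, 0.0052, 0.0369]
eef_rot: [3.141, -0.001, 0.047]
ft_force: [-0.9, 0.5, 4.5]
gripper_width: 0.186
gripper_force: 58.3
```

Call:
{"method": "play_rows", "body": {"steps": [[-1,[0,0,5],[0,0,0]],[-1,[0,0,6],[0,0,0]],[-1,[0,0,8],[0,0,0]],[-1,[0,0,10],[0,0,0]],[-1,[0,0,12],[0,0,0]],[-1,[0,0,15],[0,0,0]],[-1,[0,0,20],[0,0,0]],[-1,[0,0,20],[0,0,0]],[-1,[0,0,20],[0,0,0]],[-1,[0,0,10],[0,0,0]],[-1,[0,0,0],[0,0,0]]]}}

```text
clock: 5.67
tcp_pos: [0.5104, 0.0055, 0.1652]
eef_rot: [3.141, -0.005, 0.047]
ft_force: [-0.5, 0.2, 0.3]
gripper_width: 0.184
gripper_force: 58.8
```

Run:
```python
from h import *
np.set_printoptions(precision=4,suppress=True)
s=env.sense();print(s["tcp_pos"],s["eef_rot"],s["ft_force"],s["gripper_width"])
C=[env.capture(n) for n in("top","side")]
f=lambda i,r,c,h,w:cv2.resize(i[r:r+h,c:c+w],(400,300),interpolation=cv2.INTER_CUBIC)
u=proj(C[0],s["tcp_pos"]+[0,0,.018]);v=proj(C[1],s["tcp_pos"]+[0,0,.018]); print(u,v)
cv2.imwrite("pics/lift.png",np.hstack([cv2.resize(c["color"][int(p[1])-60:int(p[1])+60,int(p[0])-80:int(p[0])+80],(400,300),interpolation=cv2.INTER_CUBIC) for c,p in zip(C,(u,v))]))
```

```text
[0.5104 0.0055 0.1652] [ 3.1414 -0.005   0.0467] [-0.4665  0.1778  0.317 ] 0.18401108766271337
[303.1962 264.0449] [288.1897 187.515 ]
```

View pics/lift.png

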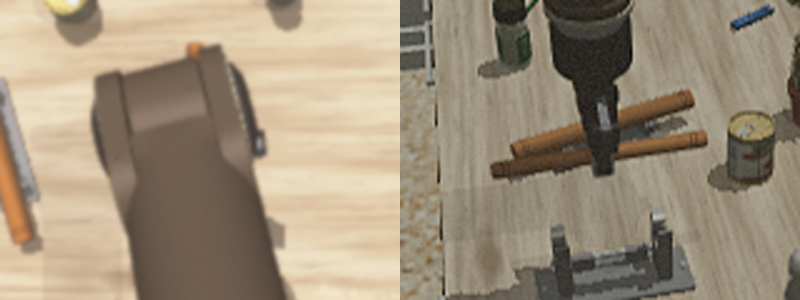

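The pin is gripped at its middle (side crop, finger at 602 between ends at 497 and 706) and level. Carrying it to the narrow clip.

Call:
{"method": "play_rows", "body": {"steps": [[-1,[0,-15,0],[0,0,0.008]],[-1,[0,-25,0],[0,0,0.008]],[-1,[0,-30,0],[0,0,0.008]],[-1,[0,-33,0],[0,0,0.008]],[-1,[0,-33,0],[0,0,0.008]],[-1,[0,-33,0],[0,0,0.008]],[-1,[0,-33,0],[0,0,0.008]],[-1,[0,-30,0],[0,0,0.008]],[-1,[0,-25,0],[0,0,0.008]],[-1,[0,-18,0],[0,0,0.008]],[-1,[0,-9,-10],[0,0,0]],[-1,[0,0,-20],[0,0,0]],[-1,[0,0,-20],[0,0,0]],[-1,[0,0,-20],[0,0,0]],[-1,[0,0,-14],[0,0,0]],[-1,[0,0,-6],[0,0,0]],[-1,[0,0,0],[0,0,0]],[-1,[0,0,0],[0,0,0]]]}}

```text
clock: 7.27
tcp_pos: [0.5087, -0.278, 0.0717]
eef_rot: [-3.141, 0.001, 0.128]
ft_force: [-0.2, -1.2, -1.0]
gripper_width: 0.187
gripper_force: 58.8
```

Run:
```python
from h import *
np.set_printoptions(precision=4,suppress=True)
s=env.sense();print(s["tcp_pos"],s["eef_rot"],s["ft_force"],s["moment"],s["gripper_width"])
C=[env.capture(n) for n in("top","side")]
cv2.imwrite("pics/pre.png",np.hstack([cv2.resize(C[0]["color"][225:300,360:460],(400,300),interpolation=cv2.INTER_CUBIC),cv2.resize(C[1]["color"][262:352,248:368],(400,300),interpolation=cv2.INTER_CUBIC)]))
R=lambda a:np.array([[np.cos(a),-np.sin(a)],[np.sin(a),np.cos(a)]])
for sgn in(-1,1):
  for c in C: 
    xy=np.array([.510,-.279])+R(.127)@np.array([sgn*.085,-.031]); print("plate corner -y",sgn,proj(c,[*xy,.008]))
for sgn in(-1,1):
  for c in C: 
    xy=s["tcp_pos"][:2]+R(s["eef_rot"][2])@np.array([sgn*.11,0]); print("pin end",sgn,proj(c,[*xy,s["tcp_pos"][2]+.017]))
```

```text
[ 0.5087 -0.278   0.0717] [-3.1406  0.001   0.1275] [-0.1533 -1.198  -1.0459] [-0.0001  0.0102 -0.0339] 0.18701427635621834
plate corner -y -1 [421.155 294.816]
plate corner -y -1 [274.8906 340.8836]
plate corner -y 1 [411.5243 236.1987]
plate corner -y 1 [345.7208 322.2748]
pin end -1 [417.0885 306.4468]
pin end -1 [257.0132 311.241 ]
pin end 1 [403.8753 225.5183]
pin end 1 [351.8389 287.6497]
```

View pics/pre.png

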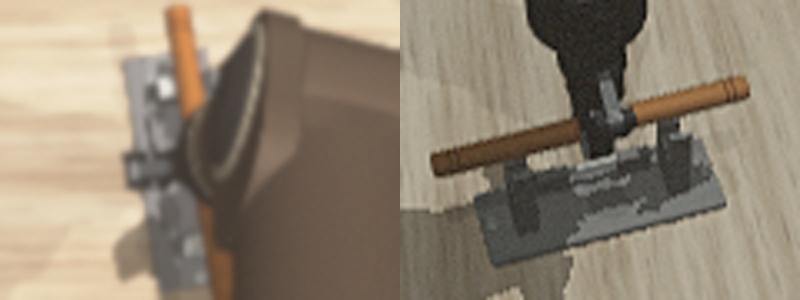

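Predicted pin ends and plate corners match the picture to about 1 px (pin ends at crop (432, 165) and (748, 85)). Pressing down gently.

Call:
{"method": "play_rows", "body": {"steps": [[-1,[0,0,-3],[0,0,0]],[-1,[0,0,-3],[0,0,0]],[-1,[0,0,-3],[0,0,0]],[-1,[0,0,-3],[0,0,0]],[-1,[0,0,0],[0,0,0]]], "newtons": 90}}

```text
clock: 7.78
tcp_pos: [0.5096, -0.2804, 0.0607]
eef_rot: [3.139, -0.002, 0.126]
ft_force: [1.5, -2.1, 1.0]
gripper_width: 0.181
gripper_force: 88.3
```

Call:
{"method": "play_rows", "body": {"steps": [[-1,[0,0,-3],[0,0,0]],[-1,[0,0,-3],[0,0,0]],[-1,[0,0,-3],[0,0,0]],[-1,[0,0,-3],[0,0,0]],[-1,[0,0,-3],[0,0,0]],[-1,[0,0,0],[0,0,0]]]}}

```text
clock: 8.28
tcp_pos: [0.5081, -0.2785, 0.0441]
eef_rot: [-3.141, 0.002, 0.127]
ft_force: [1.8, -2.5, -3.9]
gripper_width: 0.18
gripper_force: 87.8
```

Call:
{"method": "play_rows", "body": {"steps": [[-1,[0,0,-2],[0,0,0]],[-1,[0,0,-2],[0,0,0]],[-1,[0,0,-1],[0,0,0]],[-1,[0,0,0],[0,0,0]]]}}

```text
clock: 8.62
tcp_pos: [0.5085, -0.2781, 0.041]
eef_rot: [-3.141, 0.001, 0.127]
ft_force: [-2.6, 0.5, 9.0]
gripper_width: 0.181
gripper_force: 89.5
```

Call:
{"method": "play_rows", "body": {"steps": [[-1,[0,0,-2],[0,0,0]],[-1,[0,0,0],[0,0,0]],[0.3,[0,0,0],[0,0,0]],[0.3,[0,0,0],[0,0,0]],[0.3,[0,0,0],[0,0,0]],[0.3,[0,0,5],[0,0,0]],[0.3,[0,0,15],[0,0,0]],[0.3,[0,0,25],[0,0,0]],[0.3,[0,10,35],[0,0,0]],[0.3,[0,30,30],[0,0,0]],[1,[0,40,10],[0,0,0]],[1,[0,40,0],[0,0,0.01]],[1,[0,40,0],[0,0,0.02]],[1,[0,40,0],[0,0,0.02]],[1,[0,40,0],[0,0,0.02]]]}}

```text
clock: 9.87
tcp_pos: [0.5084, -0.0373, 0.1581]
eef_rot: [3.142, -0.0, 0.198]
ft_force: [1.2, 0.3, -1.1]
gripper_width: 0.998
gripper_force: 0.0
```

Run:
```python
from h import *
np.set_printoptions(precision=4,suppress=True)
s=env.sense();print(s["tcp_pos"],s["eef_rot"],s["ft_force"],s["gripper_width"])
C=[env.capture(n) for n in("top","side")]
cv2.imwrite("pics/nar.png",np.hstack([cv2.resize(C[0]["color"][220:310,350:470],(400,300),interpolation=cv2.INTER_CUBIC),cv2.resize(C[1]["color"][262:352,248:368],(400,300),interpolation=cv2.INTER_CUBIC)]))
R=lambda a:np.array([[np.cos(a),-np.sin(a)],[np.sin(a),np.cos(a)]])
for sgn in(-1,1):
    xy=np.array([.5085,-.278])+R(.127)@np.array([sgn*.11,0])
    print([ ((proj(c,[*xy,.058])-o)*3.333) for c,o in zip(C,([350,220],[248,262]))])
```

```text
[ 0.5084 -0.0373  0.1581] [ 3.1415 -0.0002  0.1978] [ 1.2008  0.3375 -1.1211] 0.9977370248510549
[array([216.181 , 287.2399]), array([ 34.4756, 191.8493])]
[array([173.4992,  24.0969]), array([344.3713, 113.7603])]
```

View pics/nar.png

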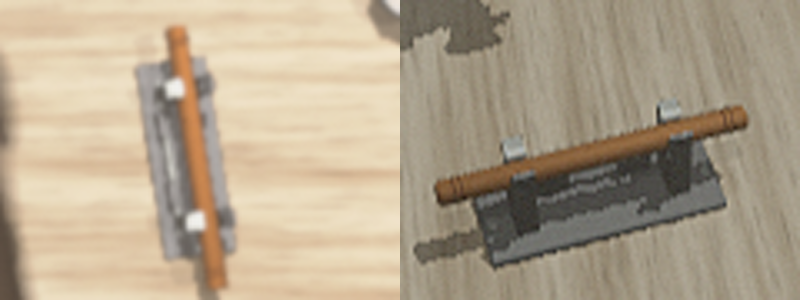

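The thin pin sits in both forks of the narrow clip, with white noses over its upper-left edge at crop (174, 90) and (195, 221), and its ends match the seated prediction. Next, the thick pin.

Call:
{"method": "play_rows", "body": {"steps": [[1,[3,30,0],[0,0,0.011]],[1,[3,32,0],[0,0,0.011]],[1,[3,34,0],[0,0,0.011]],[1,[3,34,0],[0,0,0.011]],[1,[3,34,0],[0,0,0.011]],[1,[3,34,0],[0,0,0.011]],[1,[3,32,0],[0,0,0.011]],[1,[3,28,0],[0,0,0.011]],[1,[2,18,-10],[0,0,0.01]],[1,[0,8,-18],[0,0,0.01]],[1,[0,0,-20],[0,0,0]],[1,[0,0,-20],[0,0,0]],[1,[0,0,-12],[0,0,0]],[1,[0,0,0],[0,0,0]],[1,[0,0,0],[0,0,0]]]}}

```text
clock: 11.22
tcp_pos: [0.5347, 0.2443, 0.0775]
eef_rot: [3.142, 0.001, 0.304]
ft_force: [0.4, 0.3, 0.4]
gripper_width: 1.003
gripper_force: 0.0
```

Run:
```python
from h import *
np.set_printoptions(precision=4,suppress=True)
s=env.sense();print(s["tcp_pos"],s["eef_rot"])
```

```text
[0.5347 0.2443 0.0775] [3.1415 0.0014 0.3045]
```

Call:
{"method": "play_rows", "body": {"steps": [[1,[0,2,-16],[0,0,0]],[1,[0,0,-18],[0,0,0]],[1,[0,0,-14],[0,0,0]],[1,[0,0,-8],[0,0,0]],[1,[0,0,-3],[0,0,0]],[1,[0,0,0],[0,0,0]],[-1,[0,0,0],[0,0,0]],[-1,[0,0,0],[0,0,0]],[-1,[0,0,0],[0,0,0]],[-1,[0,0,0],[0,0,0]],[-1,[0,0,0],[0,0,0]],[-1,[0,0,0],[0,0,0]]], "newtons": 90}}

```text
clock: 12.22
tcp_pos: [0.5349, 0.2477, 0.0197]
eef_rot: [-3.141, -0.001, 0.305]
ft_force: [-2.3, 0.9, 5.1]
gripper_width: 0.272
gripper_force: 87.9
```

Call:
{"method": "play_rows", "body": {"steps": [[-1,[0,0,10],[0,0,0]],[-1,[0,0,20],[0,0,0]],[-1,[0,0,30],[0,0,0]],[-1,[0,0,30],[0,0,0]],[-1,[0,0,25],[0,0,0]],[-1,[-2,-15,15],[0,0,-0.02]],[-1,[-3,-28,0],[0,0,-0.03]],[-1,[-3,-33,0],[0,0,-0.03]],[-1,[-3,-34,0],[0,0,-0.03]],[-1,[-3,-34,0],[0,0,-0.03]],[-1,[-3,-34,0],[0,0,-0.03]],[-1,[-3,-30,0],[0,0,-0.03]],[-1,[-2,-22,0],[0,0,-0.03]],[-1,[0,-13,-10],[0,0,-0.025]],[-1,[0,0,-20],[0,0,0]],[-1,[0,0,-20],[0,0,0]],[-1,[0,0,-10],[0,0,0]],[-1,[0,0,-4],[0,0,0]],[-1,[0,0,0],[0,0,0]],[-1,[0,0,0],[0,0,0]]]}}

```text
clock: 13.88
tcp_pos: [0.5132, 0.0044, 0.0851]
eef_rot: [-3.141, -0.0, 0.051]
ft_force: [0.2, 0.6, -0.8]
gripper_width: 0.266
gripper_force: 88.3
```

Run:
```python
from h import *
np.set_printoptions(precision=4,suppress=True)
s=env.sense();print(s["tcp_pos"],s["eef_rot"],s["ft_force"],s["moment"],s["gripper_width"])
C=[env.capture(n) for n in("top","side")]
cv2.imwrite("pics/pre2.png",np.hstack([cv2.resize(c["color"][a:a+90,b:b+120],(400,300),interpolation=cv2.INTER_CUBIC) for c,a,b in zip(C,(220,178),(250,232))]))
R=lambda a:np.array([[np.cos(a),-np.sin(a)],[np.sin(a),np.cos(a)]])
o=([250,220],[232,178])
for sgn in(-1,1):
    xy=np.array([.5127,.0045])+R(.05)@np.array([sgn*.085,-.035]); xz=s["tcp_pos"][:2]+R(s["eef_rot"][2])@np.array([sgn*.12,0])
    for c,q in zip(C,o): print("plate",(proj(c,[*xy,.008])-q)*3.333,"pin",(proj(c,[*xz,s["tcp_pos"][2]+.0123])-q)*3.333)
```

```text
[0.5132 0.0044 0.0851] [-3.1413 -0.0002  0.0508] [ 0.2274  0.6067 -0.7816] [ 0.0384  0.0303 -0.0148] 0.26560204198825443
plate [236.1816 253.352 ] pin [193.4266 300.5818]
plate [106.6196 244.5608] pin [ 45.8052 141.2153]
plate [224.1666  56.952 ] pin [176.0233   2.934 ]
plate [312.0638 210.263 ] pin [344.8643  94.1948]
```

View pics/pre2.png

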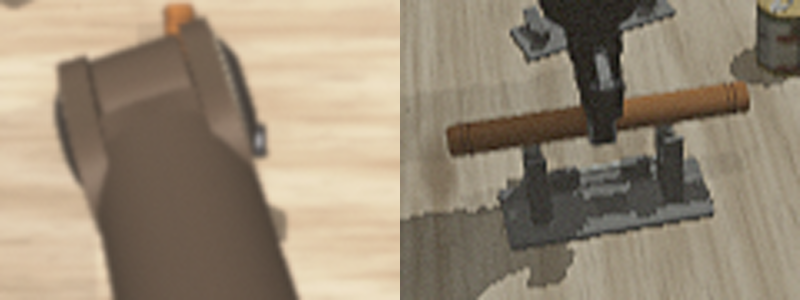

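The side crop shows the thick pin gripped level, its ends at (448, 141) and (748, 98) within about 1 px of prediction, above the wide clip. Pressing.

Call:
{"method": "play_rows", "body": {"steps": [[-1,[0,0,-5],[0,0,0]],[-1,[0,0,-4],[0,0,0]],[-1,[0,0,-3],[0,0,0]],[-1,[0,0,-3],[0,0,0]],[-1,[0,0,-3],[0,0,0]],[-1,[0,0,0],[0,0,0]]]}}

```text
clock: 14.48
tcp_pos: [0.5131, 0.003, 0.0665]
eef_rot: [3.141, -0.0, 0.05]
ft_force: [1.4, -3.1, -1.0]
gripper_width: 0.277
gripper_force: 88.5
```

Call:
{"method": "play_rows", "body": {"steps": [[-1,[0,0,-3],[0,0,0]],[-1,[0,0,-3],[0,0,0]],[-1,[0,0,-3],[0,0,0]],[-1,[0,0,-3],[0,0,0]],[-1,[0,0,-3],[0,0,0]],[-1,[0,0,-2],[0,0,0]],[-1,[0,0,0],[0,0,0]]]}}

```text
clock: 15.07
tcp_pos: [0.5128, 0.0042, 0.0491]
eef_rot: [-3.141, 0.0, 0.05]
ft_force: [2.1, 0.8, -4.8]
gripper_width: 0.273
gripper_force: 88.4
```

Call:
{"method": "play_rows", "body": {"steps": [[-1,[0,0,-2],[0,0,0]],[-1,[0,0,-2],[0,0,0]],[-1,[0,0,0],[0,0,0]]]}}

```text
clock: 15.32
tcp_pos: [0.5128, 0.0043, 0.0457]
eef_rot: [-3.141, 0.0, 0.05]
ft_force: [0.1, 2.8, 1.4]
gripper_width: 0.27
gripper_force: 89.2
```

Call:
{"method": "play_rows", "body": {"steps": [[-1,[0,0,-2],[0,0,0]],[-1,[0,0,0],[0,0,0]],[-1,[0,0,0],[0,0,0]]]}}

```text
clock: 15.57
tcp_pos: [0.5129, 0.0043, 0.0455]
eef_rot: [3.141, -0.0, 0.05]
ft_force: [-7.6, 2.4, 22.7]
gripper_width: 0.272
gripper_force: 91.7
```

On the floor with 23 N of support. Release and retreat.

Call:
{"method": "play_rows", "body": {"steps": [[0.4,[0,0,0],[0,0,0]],[0.4,[0,0,0],[0,0,0]],[0.4,[0,0,0],[0,0,0]],[0.4,[0,0,0],[0,0,0]],[0.4,[0,0,5],[0,0,0]],[0.4,[0,0,15],[0,0,0]],[0.4,[0,0,25],[0,0,0]],[0.4,[0,0,35],[0,0,0]],[0.4,[0,0,35],[0,0,0]],[0.4,[0,30,10],[0,0,0]],[0.4,[0,35,0],[0,0,0]],[0.4,[0,35,0],[0,0,0]],[0.4,[0,35,0],[0,0,0]],[0.4,[0,35,0],[0,0,0]],[0.4,[0,30,0],[0,0,0]],[0.4,[0,0,0],[0,0,0]],[0.4,[0,0,0],[0,0,0]]]}}

```text
clock: 16.98
tcp_pos: [0.5122, 0.2058, 0.1688]
eef_rot: [-3.141, 0.0, 0.054]
ft_force: [0.3, -0.4, 0.4]
gripper_width: 0.699
gripper_force: 0.0
```

Run:
```python
from h import *
np.set_printoptions(precision=4,suppress=True)
C=[env.capture(n) for n in("top","side")]
cv2.imwrite("pics/end.png",np.vstack([np.hstack([cv2.resize(C[0]["color"][220:310,b:b+120],(400,300),interpolation=cv2.INTER_CUBIC) for b in(250,350)]),np.hstack([cv2.resize(C[1]["color"][a:a+90,b:b+120],(400,300),interpolation=cv2.INTER_CUBIC) for a,b in((178,232),(262,248))])]))
for sgn in(-1,1):
    xy=np.array([.5129+sgn*.12,.0043+sgn*.006]); print([(proj(c,[*xy,.058])-q)*3.333 for c,q in zip(C,([250,220],[232,178]))])
```

```text
[array([195.5509, 299.2592]), array([ 51.1816, 177.6747])]
[array([178.8584,  10.5626]), array([344.2735, 130.7686])]
```

View pics/end.png

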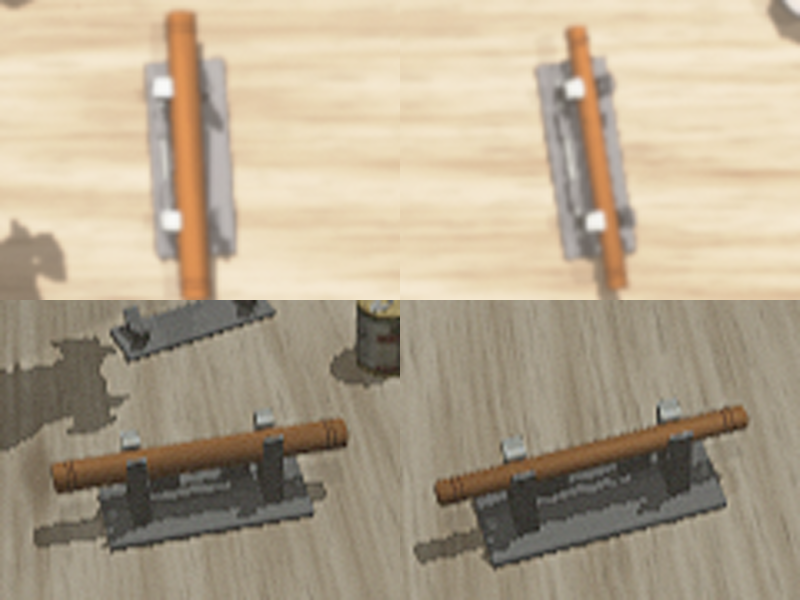

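Both pins lie home under their noses, and the wide-clip ends match the seated prediction: crop (53, 475) and (345, 432) against (51, 478) and (344, 431). Handing in.

```bash
python3 -c "
from cell import env
print(env.sign_off())"
```

```text
the job is handed in; nothing more can be done
None
```

The job is handed in at about 17 s on the clock: the last pictures show the thin pin seated in the narrow clip and the thick pin in the wide clip, both under their jaws. The arm kept clear of the tin, shaker and jar, and `sign_off` gave no verdict.

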